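Swap the battery pack of the data logger

ROBOT

A 7-joint arm with a two-finger parallel gripper is mounted at the origin on the work surface. World frame = base frame: x ahead of the robot, y to its left, z up, the work surface at z = 0. Lengths are in m, angles in rad, forces in N, time in s.
With the tool pointing down it reaches from about 0.4 to 0.85 m from the base axis. Payload 6.9 kg.
Tool frame: the origin (TCP) lies between the finger pads; the fingertips stand ahead of it and the grasp point (between the pads) lies 5 mm behind it (ctrl.tip_extent is the y of the fingertips in the tool frame, in m); y points along the fingers, x is the direction in which the jaws open and shut, and the axes are right-handed (so a half turn about y gives the same grasp; the last joint's range is limited). The gripper opens to 85 mm and grips with 20 to 120 N. Pads are 22 mm wide; open, the fingers measure 114 mm over their backs; the gripper's body (76 mm by 85 mm) begins 54 mm behind the grasp point. The pads swing forward as they close: fully open they stand 13 mm farther back than shut.
Start: joints at [-1.089, 0.507, -0.238, 1.5, 0.126, 1.149, -0.155], TCP at [0.23, 0.581, 0.214] pointing down, gripper open.
Joint ranges: [-3.08, 3.08], [-0.24, 2.05], [-1.43, 1.35], [0, 2.5], [-1.52, 4.66], [0.17, 1.96], [-2.89, 2.89]. Speed limits (rad/s): [2.39, 2.39, 3.14, 3.14, 3.14, 3.14, 3.14].

INTERFACE

Orientations are given as [roll, pitch, yaw] about the fixed x, y, z axes, in that order (R = Rz(yaw) Ry(pitch) Rx(roll)).
In Python, from workcell import ctrl gives the robot as it stands.
- The arm moves only by the tool apply_moves, never from a script. Its argument "commands" is a list of rows, each a list of 6 numbers: the shift along the tool's x, y, z as a fraction of full scale, then the turn, a rotation vector about the tool's x, y, z as a fraction of full scale. A call has 1 to 20 rows; each row shifts and turns the pose as measured when the row begins, along the tool's axes as they then stand; what a row does not reach is not made up. Full scale, the value 1, is 0.03 m for a shift and 90 degrees for a turn. A row lasts 1/10 s, in which the tool goes at most 50 mm and 8.59 degrees, less where a joint would pass 70% of its speed; a pose out of reach is approached as far as the arm can. A call with a number of a shift or a turn outside -1 to 1 is refused whole. A call with a gripper value outside its range is refused whole. "claw" is the opening, from 0 (shut) to 1 (fully open), set as the call begins (left out, the last holds). The fingers move at their own pace and stop on an object; "newtons" is the grip in N (left out, the last holds). Time passes only in rows, so rows that do not move let the fingers close. It gives the time, the measured TCP pose, the force and the opening at its end, in the units of the state.
- ctrl.state(): the state, without advancing time (a new reading comes with each control period).
- ctrl.read_camera(name): name is "side" or "top" or "wrist"; returns (picture, depth): 480x640x3 uint8, red, green, blue; 480x640 float32, m along the optical axis (not along the pixel's ray), 0 where there is no reading.
- ctrl.get_calibration(name): a dict with "K" (3x3 intrinsics, pixels), "rvec" (rotation vector, rad) and "tvec" (3), from world to camera coordinates, as OpenCV has them; the wrist camera has in their place "tool_from_camera" (4x4, takes a point from camera to tool coordinates, whose origin is the TCP and whose axes are the tool frame's). Camera axes: x right, y down, z forward; pixel columns grow to the right and rows downward; lengths in m; the calibration is good to about 2 mm. A picture is of the moment at which its call begins: read the wrist's pose just before it. get_calibration takes no time and is no camera call.
- ctrl.close_job(): hands the job in, once; it reports no verdict.
The state is a dict: "t": time; "qpos": joint angles; "joint_vel": joint speeds; "joint_efforts": joint torques, N m; "eef_pos": TCP position; "ee_rot": TCP orientation; "contact_force": force on the tool from outside, world axes, zero at the start; "wrist_torque": the same for the moment, N m; "gripper_width": finger opening in m.
Only numpy, scipy, OpenCV 4.12 (cv2) and the standard library are available. Lean on these libraries where they do the work, as an engineer would, in place of code of your own. Each camera call takes 0.05 s, during which the arm holds its last target. There are 200 camera calls.

TASK

Change the logger's battery: press the spent pack down so that its push-push catch lets go and it springs up, lift it out and set it down gently in the white tray, then put the charged pack into the bay and press it down until the catch holds it when you let go. Feel for the end of the press rather than forcing it, and leave the other things on the bench alone.

Things in the scene. Friction and masses are not known exactly. Their poses are not given: they have to be found in the camera images.
- logger: The data logger: a grey bench instrument with a flat white top, 160 (its x) by 220 (its y) mm and 110 mm high, fixed to the bench. Origin: centre of its underside, z up. It may stand turned. In its top, off-centre towards its +y side, is the battery bay; the dark screen and keys are on the other half.
- slot (a point): Centre of the battery bay's mouth, level with the logger's flat top (110 mm above the bench), axes as the logger's. The bay is an upright shaft 52.4 mm along x, 26.4 mm along y (1.2 mm play round a pack), with a 4 mm 45 degree lead-in. Inside, a sprung carriage with a push-push catch carries the pack. Forcing a pack against the bay with over 28 N breaks it.
- released (a point): Where a pack's underside stands, catch released: 53 mm below the mouth (pack top 39 mm above it). Spring: about 2 N here, 6 N at the held height, 7 to 9 N near the stop. Each full press toggles the catch: held or released. When the finger backs off, the pack rises with it to the held height (catch taken) or to here (let go).
- held (a point): Where a pack's underside stands, catch holding: 73 mm below the mouth (top 19 mm above it). To toggle the catch the pack must go down PAST this, by an unseen 4 to 14 mm that differs from unit to unit; a hard stop follows some 2 mm later: press slowly until a sharp force rise tells the stop, then back off. At the stop its top is still 3 mm or more above the logger's top, clear for fingertips.
- old_pack: The spent battery pack, at first held down in the logger's bay by the catch, 19 mm of it showing. A dark upright block 50 (its x) by 24 (its y) by 92 mm high, 0.12 to 0.2 kg, flat grey top, ribs on the broad faces near the top, metal contacts near the foot, foot stepped in by 2.5 mm over the last 4 mm. Origin: centre of its underside, z up to the top. A half turn makes no difference.
- new_pack: The charged battery pack: same shape and size as the old one (50 by 24 by 92 mm, origin at the centre of the underside, z up to the top, x along the 50 mm width), standing upright by itself on the bench. Either way round fits the bay.
- tray: A white open tray, outside 160 (its x) by 130 (its y) mm, walls 26 mm high and 4 mm thick, floor 4 mm thick, fixed to the bench. Origin: centre of its underside.
- tray_in (a point): Centre of the tray's inner floor, 4 mm above the bench; the free floor is 152 by 122 mm, axes as the tray's.
- multimeter: Bystander: a grey hand meter lying flat, 160 x 85 x 34 mm. Origin: centre of the underside.
- resistor_box: Bystander: a white block 70 x 50 x 45 mm with two black terminals on top (59 mm in all). Origin: centre of the underside.
- beaker: Bystander: a glass beaker, 64 mm across, 75 mm high. Origin: centre of the underside.
- brass_weight: Bystander: a brass weight with a knob, 40 mm across, 50 mm high. Origin: centre of the underside.
- calorimeter: Bystander: a black lidded cup with two thin rods, 98 mm across, 170 mm high with the rods. Origin: centre of the underside.
- wash_bottle: Bystander: a white bottle, 60 mm across, 160 mm high. Origin: centre of the underside.
There are look-alikes about, which are no part of the job. What is shaped like the old_pack but pink is not meant.

How it is judged:
By the outcome, as a careful person would: the job done as asked, in the order asked, and still so for the second after the job is handed in, with the robot touching nothing.
It also fails if it takes over 72 s, if anything falls off the work surface, if the arm or the gripper's body presses on something with over 40 N, if the wrist force passes 120 N, or if a joint passes its speed limit or range.

## Working session

There is one attempt and no reset: what is moved stays moved. The work goes in short steps, Python scripts to look and compute and a tool call to move; the robot and the scene stay as the last step left them, time stands still between calls to the robot, and variables do not carry over. Pictures are saved under pics/ and viewed, about 8 in all and at most 12, crops included, and the job is handed in when it is done.

Besides the shell and the picture viewer there is one more tool, called after ">>>" as name(argument=value, ...), one argument or row to a line, values as JSON. apply_moves: Moves the arm, as the interface text tells. Its arguments: {"type":"object","properties":{"commands":{"type":"array"},"claw":{"type":"number"},"newtons":{"type":"number"}},"required":["commands"]}

```bash
ls; mkdir -p pics
cat > h.py <<'E'
import numpy as np,cv2,sys
from workcell import ctrl
from scipy.spatial.transform import Rotation as R
def cam(n):
    s=ctrl.state(); c=ctrl.get_calibration(n); im,d=ctrl.read_camera(n)
    K=np.array(c["K"],float)
    if n=="wrist":
        T=np.eye(4);T[:3,:3]=R.from_euler('xyz',s["ee_rot"]).as_matrix();T[:3,3]=s["eef_pos"]
        M=T@np.array(c["tool_from_camera"])
    else:
        W=np.eye(4);W[:3,:3]=cv2.Rodrigues(np.array(c["rvec"],float))[0];W[:3,3]=np.ravel(c["tvec"]);M=np.linalg.inv(W)
    return im,d,K,M
def onplane(uv,K,M,z):
    uv=np.atleast_2d(np.array(uv,float)); r=np.c_[(uv[:,0]-K[0,2])/K[0,0],(uv[:,1]-K[1,2])/K[1,1],np.ones(len(uv))]@M[:3,:3].T
    o=M[:3,3]; return o+r*((z-o[2])/r[:,2])[:,None]
def cloud(d,K,M):
    v,u=np.mgrid[:480,:640]; P=np.stack([(u-K[0,2])/K[0,0]*d,(v-K[1,2])/K[1,1]*d,d],-1)@M[:3,:3].T+M[:3,3]
    P[d<=0]=np.nan; return P
def save(n,im): cv2.imwrite(n,im[:,:,::-1])
E
python3 - <<'E'
from h import *
for n in("top","side"):
    im,d,K,M=cam(n); save(f"pics/{n}1.png",im); np.savez(f"{n}1.npz",im=im,d=d,K=K,M=M); print(n,M.round(3),K[0,0])
s=ctrl.state();print(s, ctrl.tip_extent); print(ctrl.get_calibration("wrist"))
E
```

```text
pics
top [[-0.029 -0.99   0.135  0.42 ]
 [-0.999  0.031  0.014  0.064]
 [-0.018 -0.135 -0.991  1.247]
 [ 0.     0.     0.     1.   ]] 518.693411880021
side [[ 0.715 -0.539  0.446  0.047]
 [-0.699 -0.557  0.449 -0.444]
 [ 0.007 -0.632 -0.775  0.997]
 [ 0.     0.     0.     1.   ]] 531.5802501083167
{'t': 0.1, 'qpos': array([-1.088499  ,  0.50824845, -0.2375476 ,  1.50102264,  0.12571148,
        1.14891064, -0.1547793 ]), 'joint_vel': array([-0.0020925 , -0.00183539, -0.0003297 , -0.00163976, -0.00013916,
        0.00092663, -0.00105923]), 'joint_efforts': array([-5.26984615e-03, -6.21839261e+01, -2.19435163e+00, -2.50208080e+01,
        1.26050622e-02,  7.77353154e-03, -1.55063861e-05]), 'eef_pos': array([0.22985453, 0.58068738, 0.21362402]), 'ee_rot': array([-1.57082911,  0.00159816,  1.194049  ]), 'contact_force': array([-0.18957781, -0.64114314,  0.5660715 ]), 'wrist_torque': array([-0.00319878,  0.01520858, -0.03849864]), 'gripper_width': 0.08542381511188209} 0.014
{'K': array([[383.2901982 ,   0.        , 321.30243994],
       [  0.        , 383.2901982 , 240.95781339],
       [  0.        ,   0.        ,   1.        ]]), 'tool_from_camera': array([[ 9.99999793e-01, -2.77212971e-04, -5.80188962e-04,
        -1.74979901e-04],
       [ 4.78756824e-04, -2.81353783e-01,  9.59603991e-01,
        -1.59375840e-01],
       [-4.29253033e-04, -9.59604070e-01, -2.81353592e-01,
         7.14544700e-02],
       [ 0.00000000e+00,  0.00000000e+00,  0.00000000e+00,
         1.00000000e+00]])}
```

View pics/top1.png

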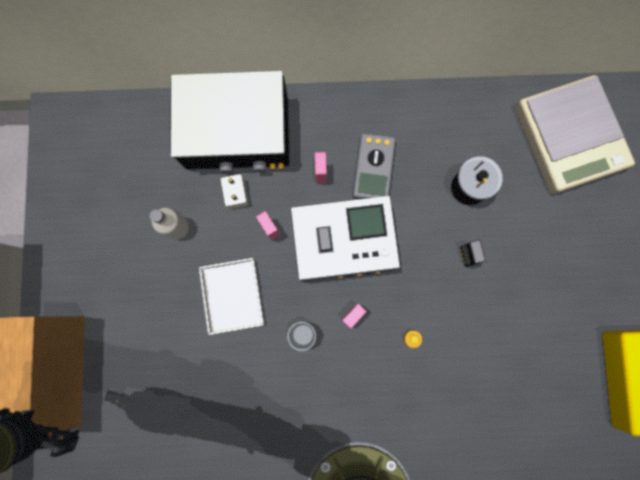

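View pics/side1.png

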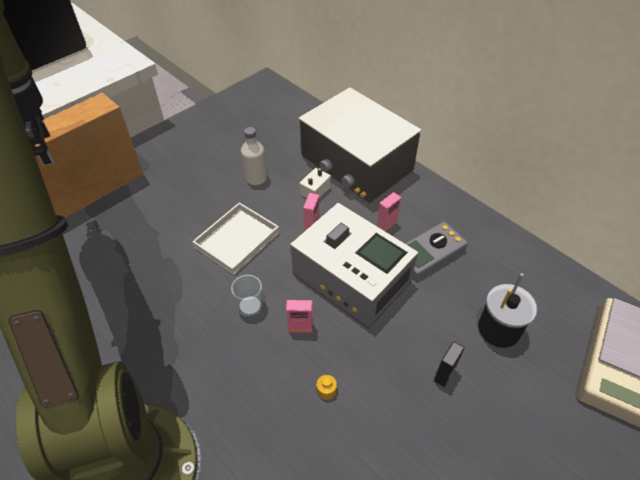

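The top view shows the logger at (345,238) with the old pack's grey top at (325,239), and the tray at (231,296). The candidates for the charged pack are the dark block at (473,253), which fits, and three pink look-alikes at (267,224), (321,167) and (354,316), which don't. The side view agrees: dark pack at (449,363).

```bash
python3 - <<'E'
from h import *
D={n:dict(np.load(n+"1.npz")) for n in("top","side")}
def rect(P,m,name):
    q=P[m][:,:2].astype(np.float32); (c,(w,h),a)=cv2.minAreaRect(q)
    print(name,len(q),"c",np.round(c,4),"wh",round(w,4),round(h,4),"a",round(a,1),"med z",np.median(P[m][:,2]).round(4),"mean",q.mean(0).round(4))
for n in D:
    t=D[n]; P=cloud(t["d"],t["K"],t["M"]); t["P"]=P
    print(n,"bench z",np.nanmedian(P[(np.abs(P[...,2])<.02)][:,2]))
def comps(n,lo,hi,box):
    P=D[n]["P"]; m=(P[...,2]>lo)&(P[...,2]<hi)&(P[...,0]>box[0])&(P[...,0]<box[1])&(P[...,1]>box[2])&(P[...,1]<box[3])
    N,L,S,C=cv2.connectedComponentsWithStats(m.astype(np.uint8),connectivity=4)
    for i in range(1,N):
        if S[i,4]>60: rect(P,L==i,f"{n} {C[i].round(0)}")
for n in D:
    print("logger top/oldpack/new/tray")
    P=D[n]["P"]
    comps(n,.1,.118,(.3,.75,-.2,.3)); comps(n,.12,.14,(.3,.75,-.2,.3)); comps(n,.082,.1,(.3,.75,-.45,-.2)); comps(n,.015,.035,(.2,.6,.2,.5))
# table of all objects
print("objs"); comps("top",.04,.3,(.2,.8,-.5,.5))
E
python3 - <<'E'
import cv2
im=cv2.imread("pics/side1.png")
a=cv2.resize(im[190:290,280:430],(600,400),interpolation=3);b=cv2.resize(im[330:400,410:480],(200,200),interpolation=3)
a[:200,400:]=b;cv2.imwrite("pics/crop1.png",a)
E
```

```text
top bench z -0.00011422548767525686
side bench z 0.001122410692482645
logger top/oldpack/new/tray
top [346. 237.] 6836 c [0.5852 0.0164] wh 0.1612 0.2204 a 5.2 med z 0.11 mean [0.5841 0.0144]
top [325. 238.] 259 c [0.5806 0.0612] wh 0.0502 0.0244 a 5.4 med z 0.1295 mean [0.58   0.0611]
top [492. 178.] 255 c [ 0.7119 -0.3227] wh 0.0435 0.0745 a 74.2 med z 0.0981 mean [ 0.709  -0.3203]
top [469. 180.] 352 c [ 0.7054 -0.2734] wh 0.0874 0.0502 a 8.9 med z 0.0981 mean [ 0.7074 -0.2701]
top [477. 251.] 273 c [ 0.5461 -0.2786] wh 0.05 0.0263 a 10.6 med z 0.0915 mean [ 0.5455 -0.2777]
top [229. 295.] 516 c [0.4666 0.2856] wh 0.1605 0.131 a 8.1 med z 0.0248 mean [0.4676 0.2894]
logger top/oldpack/new/tray
side [355. 252.] 6176 c [0.5859 0.0155] wh 0.1663 0.223 a 5.1 med z 0.1112 mean [0.5795 0.0062]
side [337. 233.] 272 c [0.5801 0.0598] wh 0.0537 0.0274 a 5.9 med z 0.1304 mean [0.5782 0.0578]
side [504. 321.] 149 c [ 0.6781 -0.3066] wh 0.0253 0.0829 a 15.2 med z 0.0947 mean [ 0.6749 -0.3082]
side [452. 355.] 358 c [ 0.5462 -0.2802] wh 0.0527 0.0244 a 10.2 med z 0.0932 mean [ 0.544 -0.281]
si
[... 652 characters left out ...]
z 0.0448 mean [0.7156 0.2743]
top [345. 238.] 7292 c [0.5838 0.0163] wh 0.1639 0.2204 a 5.3 med z 0.11 mean [0.5819 0.016 ]
top [167. 222.] 764 c [0.6356 0.417 ] wh 0.053 0.0586 a 62.0 med z 0.1088 mean [0.6312 0.4108]
top [268. 224.] 282 c [0.6249 0.1913] wh 0.051 0.0248 a 30.3 med z 0.0915 mean [0.622  0.1895]
top [474. 252.] 397 c [ 0.546  -0.2787] wh 0.0503 0.0266 a 9.2 med z 0.09 mean [ 0.5448 -0.2747]
top [354. 315.] 271 c [0.4118 0.0011] wh 0.0244 0.0498 a 44.8 med z 0.0921 mean [0.4119 0.0018]
top [300. 337.] 231 c [0.3697 0.1193] wh 0.0605 0.0614 a 88.1 med z 0.0711 mean [0.3675 0.1227]
top [415. 339.] 65 c [ 0.3544 -0.1369] wh 0.0179 0.0184 a 2.2 med z 0.0469 mean [ 0.3543 -0.1363]
```

View pics/crop1.png

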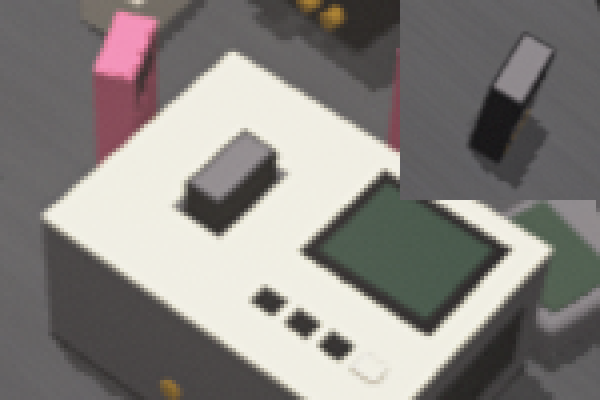

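The crop confirms both packs: the old one is dark with a grey top in the bay, and the other is a free-standing dark block that isn't pink. Sizes and heights match the spec. First move: shut the fingers, turn to logger yaw (95.3°) and start across.

>>> apply_moves(
  commands=[
    [0, 0, 0, 0, -0.075, 0],
    [0, 0, 0, 0, -0.075, 0],
    [0, 0, 0, 0, -0.075, 0],
    [0, 0, 0, 0, -0.075, 0],
    [-1, 0, -0.55, 0, 0, 0],
    [-1, 0, -0.55, 0, 0, 0],
    [-1, 0, -0.55, 0, 0, 0],
    [-1, 0, -0.55, 0, 0, 0],
    [-1, 0, -0.55, 0, 0, 0],
    [-1, 0, -0.55, 0, 0, 0],
    [-1, 0, -0.55, 0, 0, 0],
    [-1, 0, -0.55, 0, 0, 0],
    [-1, 0, -0.55, 0, 0, 0],
    [-1, 0, -0.55, 0, 0, 0],
    [-1, 0, -0.55, 0, 0, 0],
    [-1, 0, -0.55, 0, 0, 0],
  ],
  claw=0,
)

```text
t: 1.7
eef_pos: [0.4706, 0.2347, 0.2073]
ee_rot: [-1.559, 0.009, 1.696]
contact_force: [-0.2, -0.1, 0.4]
gripper_width: 0.0
```

```bash
cat > go.py <<'E'
# usage: go.py x y z yawdeg -> remaining move in tool full-scale units (shift in FINAL tool axes), turn about tool y
from h import *
x,y,z,yaw=map(float,sys.argv[1:5]); s=ctrl.state()
Rm=R.from_euler('xyz',s["ee_rot"]); Rt=R.from_euler('xyz',[-np.pi/2,0,np.radians(yaw)])
d=np.array([x,y,z])-s["eef_pos"]; rv=(Rm.inv()*Rt).as_rotvec()
print("t",round(s["t"],2),"pos",s["eef_pos"].round(4),"F",s["contact_force"].round(1),"w",round(s["gripper_width"],4))
print("shift/0.03 (final axes)",(Rt.inv().apply(d)/.03).round(2),"(now axes)",(Rm.inv().apply(d)/.03).round(2),"turn/90",(np.degrees(rv)/90).round(4))
E
python3 go.py 0.5806 0.0612 0.16 95.3
```

```text
t 1.7 pos [0.4706 0.2347 0.2073] F [-0.2 -0.1  0.4] w 0.0
shift/0.03 (final axes) [-6.1   1.58 -3.12] (now axes) [-6.18  1.59 -2.93] turn/90 [-0.0076  0.0211 -0.0056]
```

>>> apply_moves(
  commands=[
    [-1, 0, -0.5, -0.008, 0.02, -0.006],
    [-1, 0, -0.5, 0, 0, 0],
    [-1, 0, -0.5, 0, 0, 0],
    [-1, 0, -0.5, 0, 0, 0],
    [-1, 0.2, -0.5, 0, 0, 0],
    [-0.9, 0.5, -0.5, 0, 0, 0],
    [0, 0.5, 0, 0, 0, 0],
    [0, 0, 0, 0, 0, 0],
  ],
)

```text
t: 2.5
eef_pos: [0.5823, 0.0521, 0.1676]
ee_rot: [-1.568, 0.002, 1.655]
contact_force: [-0.9, -1.0, -0.1]
gripper_width: -0.0004
```

```bash
python3 go.py 0.5806 0.0612 0.16 95.3
```

```text
t 2.5 pos [0.5823 0.0521 0.1676] F [-0.9 -1.  -0.1] w -0.0004
shift/0.03 (final axes) [0.31 0.25 0.03] (now axes) [0.31 0.25 0.03] turn/90 [-0.0015 -0.0056 -0.0015]
```

>>> apply_moves(
  commands=[
    [0.3, 0.1, 0.03, 0, -0.005, 0],
    [0, 0, 0, 0, 0, 0],
  ],
)

```text
t: 2.7
eef_pos: [0.5801, 0.0623, 0.1646]
ee_rot: [-1.568, 0.002, 1.663]
contact_force: [0.7, 0.9, 0.5]
gripper_width: 0.0004
```

```bash
python3 go.py 0.5806 0.0612 0.16 95.3
cat > wr.py <<'E'
from h import *
# wr.py zlo zhi x y rad name : rect of points in height band near x,y from wrist camera
lo,hi,x,y,r=map(float,sys.argv[1:6]); im,d,K,M=cam("wrist"); save(f"pics/{sys.argv[6]}.png",im); P=cloud(d,K,M)
m=(P[...,2]>lo)&(P[...,2]<hi)&(np.hypot(P[...,0]-x,P[...,1]-y)<r)
N,L,S,C=cv2.connectedComponentsWithStats(m.astype(np.uint8))
for i in range(1,N):
    if S[i,4]>150:
        c,w,a=cv2.minAreaRect(P[L==i][:,:2].astype(np.float32)); print("px",C[i].round(0),S[i,4],"c",np.round(c,4),"wh",np.round(w,4),"a",round(a,1),"z",np.nanmedian(P[L==i][:,2]).round(4))
E
python3 wr.py .122 .14 .58 .061 .06 w1
```

```text
t 2.7 pos [0.5801 0.0623 0.1646] F [0.7 0.9 0.5] w 0.0004
shift/0.03 (final axes) [-0.04  0.15 -0.01] (now axes) [-0.04  0.15 -0.01] turn/90 [-0.0021 -0.     -0.0012]
px [317. 256.] 3255 c [0.5781 0.0593] wh [0.0459 0.0249] a 5.1 z 0.1295
```

View pics/w1.png

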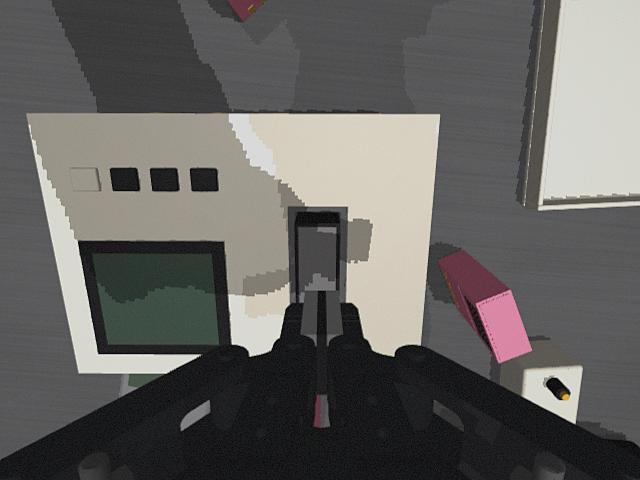

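Fingers are centred over the grey pack top (315,260) in the bay. Going down, slowing before contact.

>>> apply_moves(
  commands=[
    [-0.04, 0.3, 0, 0, 0, 0],
    [0, 0.2, 0, 0, 0, 0],
    [0, 0.1, 0, 0, 0, 0],
    [0, 0.05, 0, 0, 0, 0],
    [0, 0.05, 0, 0, 0, 0],
  ],
)

```text
t: 3.25
eef_pos: [0.5808, 0.0622, 0.144]
ee_rot: [-1.571, 0.003, 1.666]
contact_force: [0.5, 0.4, 0.7]
gripper_width: 0.0
```

>>> apply_moves(
  commands=[
    [0, 0.05, 0, 0, 0, 0],
    [0, 0.05, 0, 0, 0, 0],
  ],
)

```text
t: 3.45
eef_pos: [0.5809, 0.0621, 0.1409]
ee_rot: [-1.571, 0.003, 1.666]
contact_force: [0.5, 0.2, -1.1]
gripper_width: 0.0001
```

>>> apply_moves(
  commands=[
    [0, 0.05, 0, 0, 0, 0],
    [0, 0.05, 0, 0, 0, 0],
  ],
)

```text
t: 3.65
eef_pos: [0.581, 0.062, 0.1377]
ee_rot: [-1.572, 0.003, 1.666]
contact_force: [-0.2, -0.1, 0.5]
gripper_width: -0.0002
```

>>> apply_moves(
  commands=[
    [0, 0.05, 0, 0, 0, 0],
    [0, 0.05, 0, 0, 0, 0],
  ],
)

```text
t: 3.85
eef_pos: [0.5811, 0.0619, 0.1346]
ee_rot: [-1.572, 0.003, 1.666]
contact_force: [1.1, -0.8, -0.3]
gripper_width: -0.0002
```

Run:
```python
from h import *
print(ctrl.state()["contact_force"])
im,d,K,M=cam("side"); cv2.imwrite("pics/s2.png",cv2.resize(im[160:300,260:420],(640,560),interpolation=3)[:,:,::-1])
```

```text
[ 1.08912338 -0.80493295 -0.28854805]
```

View pics/s2.png

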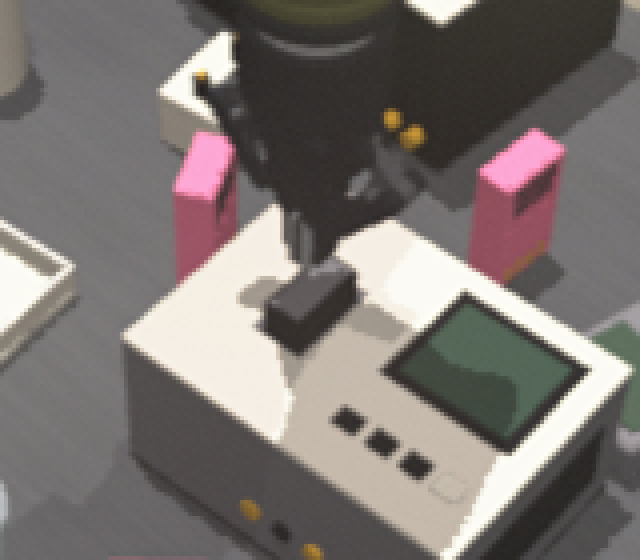

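The side view shows the fingertips (305,265 in the crop) over the rear half of the pack top and no contact force yet. I'll measure where the tips really are.

Run:
```python
from h import *
s=ctrl.state(); im,d,K,M=cam("wrist"); save("pics/w2.png",im); P=cloud(d,K,M); print(ctrl.tip_extent, s["eef_pos"])
for v in range(220,360,6): print(v,P[v,317].round(4),P[v,300].round(4),im[v,317],im[v,300])
```

```text
0.014 [0.58095521 0.06187116 0.13429896]
220 [0.5537 0.0567 0.1063] [0.5545 0.0482 0.1066] [77 77 79] [60 60 60]
226 [0.5558 0.0569 0.1104] [0.5565 0.0486 0.1106] [11 12  7] [12 17 19]
232 [0.5559 0.0571 0.1213] [0.5562 0.0493 0.1229] [24 23 24] [ 7 13 16]
238 [0.5568 0.0573 0.1284] [0.557  0.0497 0.1302] [19 19 16] [23 22 20]
244 [0.5592 0.0575 0.1294] [0.56   0.0499 0.1292] [77 75 75] [73 73 75]
250 [0.5621 0.0578 0.1294] [0.5626 0.0502 0.13  ] [76 74 76] [67 69 69]
256 [0.5651 0.058  0.1289] [0.5658 0.0504 0.129 ] [71 71 73] [69 68 71]
262 [0.5678 0.0583 0.1292] [0.5684 0.0506 0.1295] [70 72 72] [74 70 73]
268 [0.5705 0.0585 0.1298] [0.5712 0.0508 0.1299] [67 68 69] [74 74 75]
274 [0.5733 0.0588 0.1301] [0.5743 0.0511 0.1295] [68 67 68] [74 73 73]
280 [0.5758 0.059  0.1311] [0.5772 0.0513 0.1296] [71 74 73] [70 70 70]
286 [0.5794 0.0594 0.1296] [0.5797 0.0516 0.1306] [71 68 69] [74 71 73]
292 [0.57   0.0589 0.1575] [0.5832 0.0518 0.1294] [62 63 60] [71 72 71]
298 [0.5699 0.0589 0.1631] [0.5862 0.052  0.1296] [53 51 48] [71 70 69]
304 [0.5704 0.059  0.1672] [0.5746 0.0528 0.1598] [40 36 38] [26 29 28]
310 [0.5701 0.0591 0.1724] [0.5742 0.0531 0.1655] [43 45 41] [29 26 28]
316 [0.5702 0.0591 0.1768] [0.5747 0.0533 0.1692] [28 23 27] [18 19 21]
322 [0.57   0.0592 0.1812] [0.5744 0.0536 0.1741] [22 21 23] [21 23 22]
328 [0.5703 0.0593 0.1846] [0.5749 0.0538 0.1774] [12 14 14] [25 26 24]
334 [0.5699 0.0593 0.1891] [0.5701 0.0541 0.1896] [21 20 20] [34 38 35]
340 [0.5723 0.0595 0.1885] [0.5682 0.0543 0.1961] [18 17 23] [16 20 11]
346 [0.5749 0.0597 0.1876] [0.5698 0.0545 0.1967] [29 20 24] [25 23 26]
352 [0.5763 0.0599 0.1888] [0.5699 0.0546 0.1997] [38 39 40] [31 28 34]
358 [0.5784 0.06   0.1889] [0.5695 0.0548 0.203 ] [28 24 33] [19 17 24]
```

View pics/w2.png

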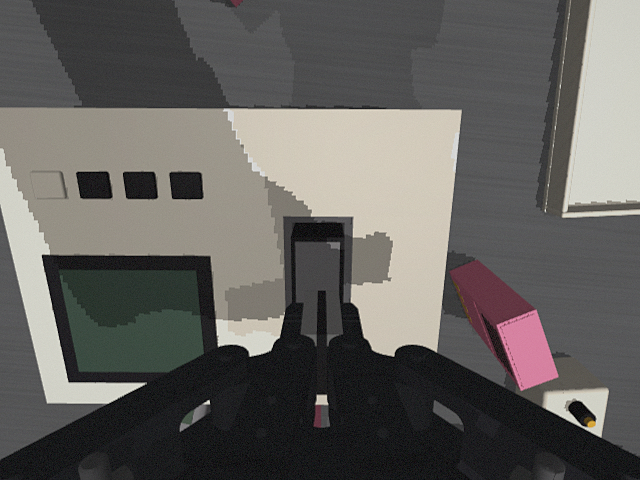

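Depth puts the shut tips near z 0.156, about 20 mm above the pack top (0.1295), which doesn't agree with the stated 14 mm tip extent. I'll go on by feel in small steps.

>>> apply_moves(
  commands=[
    [-0.05, 0.06, 0, 0, 0, 0],
    [0, 0.06, 0, 0, 0, 0],
    [0, 0.06, 0, 0, 0, 0],
  ],
)

```text
t: 4.25
eef_pos: [0.5814, 0.0603, 0.1289]
ee_rot: [-1.572, 0.003, 1.666]
contact_force: [-0.1, -0.7, 0.8]
gripper_width: 0.0004
```

>>> apply_moves(
  commands=[
    [0, 0.06, 0, 0, 0, 0],
    [0, 0.06, 0, 0, 0, 0],
    [0, 0.06, 0, 0, 0, 0],
  ],
)

```text
t: 4.55
eef_pos: [0.5813, 0.0602, 0.123]
ee_rot: [-1.572, 0.003, 1.665]
contact_force: [-0.1, -0.5, -0.4]
gripper_width: -0.0
```

>>> apply_moves(
  commands=[
    [0, 0.06, 0, 0, 0, 0],
    [0, 0.06, 0, 0, 0, 0],
    [0, 0.06, 0, 0, 0, 0],
  ],
)

```text
t: 4.85
eef_pos: [0.5813, 0.0602, 0.117]
ee_rot: [-1.572, 0.003, 1.666]
contact_force: [-0.3, 0.4, -0.2]
gripper_width: -0.0004
```

Run:
```python
from h import *
s=ctrl.state(); im,d,K,M=cam("wrist"); save("pics/w3.png",im); P=cloud(d,K,M); print(s["eef_pos"])
for u in (308,317,330):
  for v in range(276,316,4): print(u,v,P[v,u].round(4),im[v,u])
im,d,K,M=cam("side"); P=cloud(d,K,M)
m=(np.abs(P[...,0]-.575)<.02)&(np.abs(P[...,1]-.06)<.03)&(P[...,2]>.12)
ys,xs=np.where(m)
for v in range(ys.min(),ys.max()+1):
  r=P[v][m[v]]; 
  if len(r): print(v,xs[ys==v].min(),xs[ys==v].max(),r.min(0).round(3),r.max(0).round(3))
```

```text
[0.58126915 0.0602452  0.11701582]
308 276 [0.5683 0.0532 0.1296] [69 69 69]
308 280 [0.57   0.0534 0.1298] [68 68 69]
308 284 [0.5718 0.0535 0.1295] [71 68 71]
308 288 [0.5737 0.0537 0.1293] [73 71 70]
308 292 [0.5706 0.0538 0.1402] [70 69 67]
308 296 [0.5709 0.0539 0.1432] [66 66 64]
308 300 [0.571  0.054  0.1466] [65 63 62]
308 304 [0.5711 0.0542 0.1497] [68 69 67]
308 308 [0.5707 0.0543 0.1538] [66 68 67]
308 312 [0.5713 0.0544 0.1556] [66 65 66]
317 276 [0.5683 0.0569 0.1288] [65 65 64]
317 280 [0.5694 0.057  0.1303] [73 73 71]
317 284 [0.5715 0.0572 0.1294] [71 71 68]
317 288 [0.5734 0.0574 0.1293] [70 69 71]
317 292 [0.57   0.0572 0.1409] [58 59 54]
317 296 [0.5703 0.0573 0.1438] [52 53 52]
317 300 [0.5706 0.0573 0.1468] [55 54 55]
317 304 [0.5708 0.0574 0.1496] [38 40 39]
317 308 [0.5704 0.0574 0.1536] [41 38 38]
317 312 [0.5704 0.0575 0.1568] [30 24 29]
330 276 [0.5671 0.0621 0.1303] [66 68 67]
330 280 [0.5692 0.0624 0.1297] [69 69 71]
330 284 [0.5708 0.0625 0.13  ] [71 69 67]
330 288 [0.5729 0.0627 0.1292] [70 69 72]
330 292 [0.57   0.0622 0.1398] [65 66 66]
330 296 [0.5698
[... 6662 characters left out ...]
129] [0.594 0.07  0.147]
232 329 345 [0.567 0.049 0.127] [0.594 0.071 0.143]
233 328 344 [0.564 0.048 0.124] [0.592 0.07  0.134]
234 327 344 [0.559 0.047 0.124] [0.59  0.069 0.134]
235 326 343 [0.556 0.048 0.124] [0.587 0.069 0.134]
236 327 342 [0.557 0.047 0.124] [0.582 0.066 0.133]
237 326 341 [0.555 0.047 0.12 ] [0.582 0.068 0.134]
238 327 340 [0.555 0.046 0.123] [0.577 0.065 0.134]
239 328 339 [0.556 0.047 0.121] [0.574 0.062 0.132]
240 329 338 [0.555 0.046 0.123] [0.57  0.059 0.132]
241 329 336 [0.556 0.047 0.12 ] [0.565 0.059 0.128]
242 331 335 [0.556 0.046 0.121] [0.561 0.054 0.126]
243 334 334 [0.557 0.045 0.124] [0.557 0.045 0.124]
244 334 334 [0.557 0.045 0.121] [0.557 0.045 0.121]
```

Both cameras put the shut tips about 22 mm *above* the reported TCP. I'll plan heights on that measured offset, so contact should come near TCP z 0.107.

>>> apply_moves(
  commands=[
    [0, 0.06, 0, 0, 0, 0],
    [0, 0.06, 0, 0, 0, 0],
    [0, 0.06, 0, 0, 0, 0],
    [0, 0.04, 0, 0, 0, 0],
  ],
)

```text
t: 5.35
eef_pos: [0.5817, 0.0605, 0.111]
ee_rot: [-1.573, 0.002, 1.666]
contact_force: [-1.2, 0.7, 5.9]
gripper_width: 0.0001
```

>>> apply_moves(
  commands=[
    [0, 0.05, 0, 0, 0, 0],
    [0, 0.05, 0, 0, 0, 0],
  ],
)

```text
t: 5.55
eef_pos: [0.582, 0.0606, 0.1091]
ee_rot: [-1.574, 0.003, 1.666]
contact_force: [-3.3, -0.8, 7.1]
gripper_width: -0.0
```

>>> apply_moves(
  commands=[
    [0, 0.05, 0, 0, 0, 0],
    [0, 0.05, 0, 0, 0, 0],
  ],
)

```text
t: 5.75
eef_pos: [0.5822, 0.0607, 0.1073]
ee_rot: [-1.576, 0.003, 1.666]
contact_force: [-2.4, -0.5, 6.4]
gripper_width: 0.0001
```

>>> apply_moves(
  commands=[
    [0, 0.06, 0, 0.003, 0, 0],
    [0, 0.06, 0, 0, 0, 0],
    [0, 0.06, 0, 0, 0, 0],
  ],
)

```text
t: 6.05
eef_pos: [0.5826, 0.0608, 0.1043]
ee_rot: [-1.573, 0.003, 1.665]
contact_force: [-2.1, -0.9, 8.7]
gripper_width: 0.0002
```

>>> apply_moves(
  commands=[
    [0, 0.06, 0, 0, 0, 0],
    [0, 0.06, 0, 0, 0, 0],
  ],
)

```text
t: 6.25
eef_pos: [0.5828, 0.0608, 0.1023]
ee_rot: [-1.574, 0.003, 1.665]
contact_force: [-4.2, 0.2, 9.9]
gripper_width: 0.0002
```

>>> apply_moves(
  commands=[
    [0, 0.06, 0, 0, 0, 0],
    [0, 0.06, 0, 0, 0, 0],
  ],
)

```text
t: 6.45
eef_pos: [0.5828, 0.0609, 0.1008]
ee_rot: [-1.576, 0.004, 1.665]
contact_force: [-5.7, -0.6, 16.7]
gripper_width: -0.0002
```

>>> apply_moves(
  commands=[
    [0, 0.05, 0, 0.004, 0, 0],
  ],
)

```text
t: 6.55
eef_pos: [0.5827, 0.0609, 0.1007]
ee_rot: [-1.57, 0.004, 1.665]
contact_force: [-6.0, -0.6, 15.0]
gripper_width: -0.0003
```

The stop is reached: force jumped to 15–17 N with no further travel. Backing off.

>>> apply_moves(
  commands=[
    [0, -0.2, 0, 0, 0, 0],
    [0, -0.3, 0, 0, 0, 0],
    [0, -0.4, 0, 0, 0, 0],
    [0, -0.6, 0, 0, 0, 0],
    [0, -0.8, 0, 0, 0, 0],
    [0, -0.5, 0, 0, 0, 0],
  ],
)

```text
t: 7.15
eef_pos: [0.5816, 0.0612, 0.1882]
ee_rot: [-1.567, 0.004, 1.666]
contact_force: [0.2, 0.1, 0.3]
gripper_width: -0.0003
```

>>> apply_moves(
  commands=[
    [0, 0, 0, 0, 0, 0],
    [0, 0, 0, 0, 0, 0],
  ],
  claw=1,
)

```text
t: 7.35
eef_pos: [0.5828, 0.0614, 0.1907]
ee_rot: [-1.571, 0.004, 1.665]
contact_force: [0.0, -0.3, -1.2]
gripper_width: 0.0285
```

```bash
cat wr.py | head -0; python3 wr.py .138 .156 .58 .061 .05 w4
python3 - <<'E'
from h import *
s=ctrl.state();im,d,K,M=cam("side");P=cloud(d,K,M)
print(s["eef_pos"],s["gripper_width"])
# finger points on side view, in tool frame
T=R.from_euler('xyz',s["ee_rot"]); Q=T.inv().apply((P-s["eef_pos"]).reshape(-1,3)).reshape(P.shape)
m=(np.abs(Q[...,0])<.06)&(np.abs(Q[...,2])<.02)&(np.abs(Q[...,0])>.03)&(P[...,2]>.125)
for sg in(1,-1):
  k=m&(Q[...,0]*sg>0); print(sg,k.sum(),"tip y_tool",np.sort(Q[k][:,1])[-5:].round(4))
E
```

```text
px [320. 255.] 3877 c [0.5807 0.0597] wh [0.0511 0.0248] a 5.1 z 0.149
[0.58276168 0.06136108 0.19056941] 0.03555536442120406
1 304 tip y_tool [-0.0408 -0.0378 -0.0367 -0.0328 -0.0298]
-1 2397 tip y_tool [-0.0344 -0.0337 -0.0328 -0.0328 -0.0307]
```

View pics/w4.png

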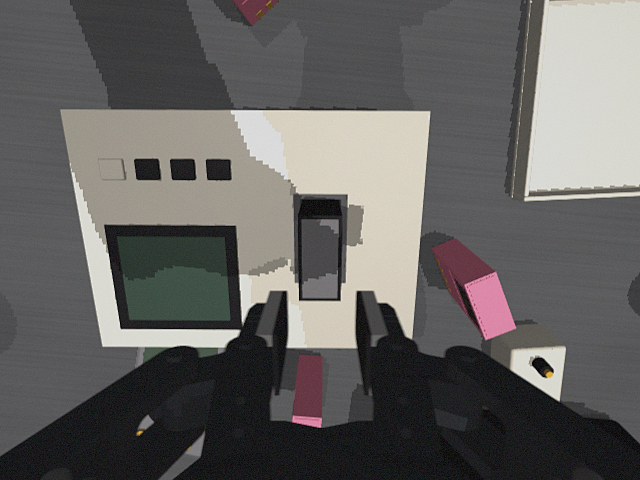

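The catch let go: pack top is now at z 0.149, centre (0.581, 0.060), full 51×25 mm seen. In view, the pack at (320,255) is centred between the open fingers. Going down to grasp.

>>> apply_moves(
  commands=[
    [-0.02, 0.3, 0.05, 0, 0, 0],
    [0, 0.7, 0, 0, 0, 0],
    [0, 0.8, 0, 0, 0, 0],
    [0, 0.7, 0, 0, 0, 0],
    [0, 0.4, 0, 0, 0, 0],
    [0, 0.1, 0, 0, 0, 0],
    [0, 0, 0, 0, 0, 0],
  ],
)

```text
t: 8.15
eef_pos: [0.5762, 0.0592, 0.0887]
ee_rot: [-1.56, 0.004, 1.666]
contact_force: [0.1, 0.5, -0.3]
gripper_width: 0.0853
```

```bash
python3 go.py 0.5807 0.0605 0.095 95.3
```

```text
t 8.15 pos [0.5762 0.0592 0.0887] F [ 0.1  0.5 -0.3] w 0.0853
shift/0.03 (final axes) [ 0.03 -0.21 -0.15] (now axes) [ 0.03 -0.21 -0.15] turn/90 [-0.0069  0.0016 -0.0026]
```

>>> apply_moves(
  commands=[
    [0.03, -0.23, -0.15, -0.007, 0, -0.002],
    [0, 0, 0, 0, 0, 0],
    [0, 0, 0, 0, 0, 0],
  ],
)

```text
t: 8.45
eef_pos: [0.5816, 0.0608, 0.0971]
ee_rot: [-1.573, 0.0, 1.666]
contact_force: [-0.5, -0.4, -0.4]
gripper_width: 0.0856
```

```bash
python3 go.py 0.5807 0.0605 0.095 95.3
```

```text
t 8.45 pos [0.5816 0.0608 0.0971] F [-0.5 -0.4 -0.4] w 0.0856
shift/0.03 (final axes) [-0.01  0.07  0.03] (now axes) [-0.01  0.07  0.03] turn/90 [ 0.0016  0.0016 -0.0003]
```

Good. Closing with 40 N.

>>> apply_moves(
  commands=[
    [0, 0.03, 0, 0, 0, 0],
    [0, 0, 0, 0, 0, 0],
    [0, 0, 0, 0, 0, 0],
    [0, 0, 0, 0, 0, 0],
    [0, 0, 0, 0, 0, 0],
    [0, 0, 0, 0, 0, 0],
  ],
  claw=0,
  newtons=40,
)

```text
t: 9.05
eef_pos: [0.5825, 0.0609, 0.0978]
ee_rot: [-1.576, 0.001, 1.666]
contact_force: [0.2, 0.3, 0.4]
gripper_width: 0.024
```

>>> apply_moves(
  commands=[
    [0, 0, 0, 0, 0, 0],
    [0, -0.15, 0, 0, 0, 0],
    [0, -0.3, 0, 0, 0, 0],
    [0, -0.3, 0, 0, 0, 0],
    [0, -0.3, 0, 0, 0, 0],
  ],
)

```text
t: 9.55
eef_pos: [0.5814, 0.0608, 0.1301]
ee_rot: [-1.573, 0.001, 1.666]
contact_force: [-0.6, -0.9, -2.1]
gripper_width: 0.0234
```

```bash
python3 go.py 0.5807 0.0605 0.18 95.3
```

```text
t 9.55 pos [0.5814 0.0608 0.1301] F [-0.6 -0.9 -2.1] w 0.0234
shift/0.03 (final axes) [-0.01 -1.66  0.02] (now axes) [-0.01 -1.66  0.02] turn/90 [ 0.0016  0.0016 -0.0003]
```

>>> apply_moves(
  commands=[
    [0, -0.6, 0, 0, 0, 0],
    [0, -0.7, 0, 0, 0, 0],
    [0, -0.4, 0, 0, 0, 0],
    [0, 0, 0, 0, 0, 0],
  ],
)

```text
t: 9.95
eef_pos: [0.5824, 0.0611, 0.1874]
ee_rot: [-1.578, 0.0, 1.666]
contact_force: [-0.5, 0.8, -0.0]
gripper_width: 0.0235
```

```bash
python3 go.py 0.4666 0.2856 0.1 97
```

```text
t 9.95 pos [0.5824 0.0611 0.1874] F [-0.5  0.8 -0. ] w 0.0235
shift/0.03 (final axes) [7.9  2.91 2.92] (now axes) [7.82 2.89 3.15] turn/90 [ 0.0046 -0.0173 -0.0002]
```

>>> apply_moves(
  commands=[
    [0.4, 0, 0.15, 0.004, -0.017, 0],
    [0.8, 0, 0.3, 0, 0, 0],
    [1, 0, 0.37, 0, 0, 0],
    [1, 0, 0.37, 0, 0, 0],
    [1, 0, 0.37, 0, 0, 0],
    [1, 0, 0.37, 0, 0, 0],
    [1, 0, 0.37, 0, 0, 0],
    [0.8, 0, 0.3, 0, 0, 0],
    [0.4, 0, 0.15, 0, 0, 0],
    [0.2, 0, 0.1, 0, 0, 0],
    [0, 0, 0, 0, 0, 0],
  ],
)

```text
t: 11.05
eef_pos: [0.4555, 0.2886, 0.1813]
ee_rot: [-1.558, 0.002, 1.709]
contact_force: [-0.0, 0.4, -1.2]
gripper_width: 0.0236
```

```bash
python3 go.py 0.4666 0.2856 0.0448 97
python3 - <<'E'
from h import *
im,d,K,M=cam("side"); P=cloud(d,K,M); s=ctrl.state()
cv2.imwrite("pics/s3.png",cv2.resize(im[120:290,160:330],(600,600),interpolation=3)[:,:,::-1])
E
```

```text
t 11.05 pos [0.4555 0.2886 0.1813] F [-0.   0.4 -1.2] w 0.0236
shift/0.03 (final axes) [-0.14  4.55 -0.36] (now axes) [-0.14  4.54 -0.41] turn/90 [-0.0083  0.0102 -0.0013]
```

View pics/s3.png

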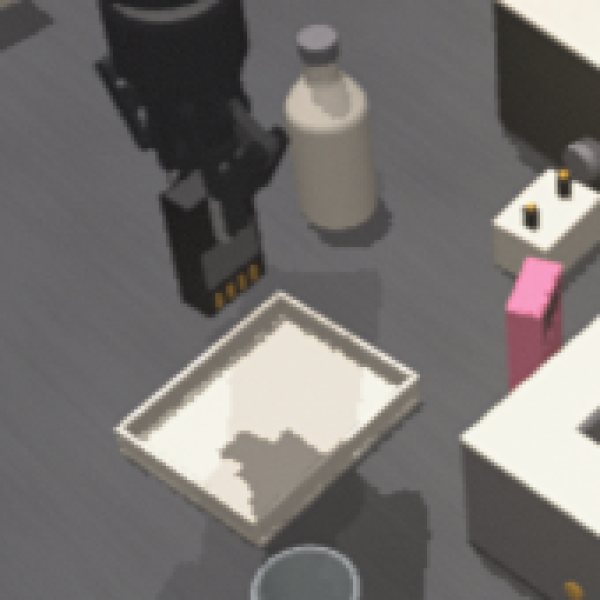

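The pack hangs upright in the grip above the tray (pack ~(215,250), tray centre ~(265,420) in the crop). Lowering.

>>> apply_moves(
  commands=[
    [-0.14, 0, -0.37, -0.008, 0.01, -0.001],
    [0, 0.5, 0, 0, 0, 0],
    [0, 0.8, 0, 0, 0, 0],
    [0, 0.8, 0, 0, 0, 0],
    [0, 0.8, 0, 0, 0, 0],
    [0, 0.4, 0, 0, 0, 0],
    [0, 0.1, 0, 0, 0, 0],
    [0, 0, 0, 0, 0, 0],
  ],
)

```text
t: 11.9
eef_pos: [0.483, 0.271, 0.076]
ee_rot: [-1.582, 0.006, 1.666]
contact_force: [-0.5, -0.5, -1.1]
gripper_width: 0.0231
```

```bash
python3 go.py 0.4666 0.2856 0.0448 97
```

```text
t 11.9 pos [0.483 0.271 0.076] F [-0.5 -0.5 -1.1] w 0.0231
shift/0.03 (final axes) [0.55 1.04 0.48] (now axes) [0.54 1.03 0.51] turn/90 [ 0.0073 -0.0172 -0.004 ]
```

>>> apply_moves(
  commands=[
    [0.5, 0, 0.45, 0.007, -0.015, -0.004],
    [0, 0, 0, 0, 0, 0],
    [0, 0.3, 0, 0, 0, 0],
    [0, 0.2, 0, 0, 0, 0],
    [0, 0, 0, 0, 0, 0],
  ],
)

```text
t: 12.4
eef_pos: [0.47, 0.2854, 0.0624]
ee_rot: [-1.576, -0.002, 1.689]
contact_force: [-0.2, 0.3, -1.4]
gripper_width: 0.0239
```

```bash
python3 go.py 0.4666 0.2856 0.0448 97
```

```text
t 12.4 pos [0.47   0.2854 0.0624] F [-0.2  0.3 -1.4] w 0.0239
shift/0.03 (final axes) [0.02 0.59 0.11] (now axes) [0.02 0.59 0.12] turn/90 [ 0.0032 -0.0028  0.0014]
```

>>> apply_moves(
  commands=[
    [0, 0.2, 0, 0.003, 0, 0.001],
    [0, 0.15, 0, 0, 0, 0],
    [0, 0.1, 0, 0, 0, 0],
    [0, 0.05, 0, 0, 0, 0],
    [0, 0, 0, 0, 0, 0],
  ],
)

```text
t: 12.9
eef_pos: [0.4702, 0.2851, 0.0457]
ee_rot: [-1.57, 0.0, 1.688]
contact_force: [-0.4, 0.4, -0.9]
gripper_width: 0.0231
```

>>> apply_moves(
  commands=[
    [0, 0.04, 0, 0, 0, 0],
    [0, 0.04, 0, 0, 0, 0],
  ],
)

```text
t: 13.1
eef_pos: [0.4704, 0.2853, 0.0448]
ee_rot: [-1.571, -0.0, 1.688]
contact_force: [-5.7, -3.7, 20.7]
gripper_width: 0.0233
```

Touched the tray floor. I'll relieve the force a little, then open.

>>> apply_moves(
  commands=[
    [0, -0.02, 0, 0, 0, 0],
  ],
)

```text
t: 13.2
eef_pos: [0.4705, 0.2853, 0.0459]
ee_rot: [-1.572, -0.0, 1.688]
contact_force: [0.6, 0.1, -1.7]
gripper_width: 0.0234
```

>>> apply_moves(
  commands=[
    [0, 0, 0, 0, 0, 0],
    [0, 0, 0, 0, 0, 0],
    [0, 0, 0, 0, 0, 0],
    [0, 0, 0, 0, 0, 0],
    [0, 0, 0, 0, 0, 0],
    [0, 0, 0, 0, 0, 0],
  ],
  claw=1,
)

```text
t: 13.8
eef_pos: [0.4712, 0.2858, 0.0464]
ee_rot: [-1.574, -0.001, 1.688]
contact_force: [1.4, -0.9, 0.6]
gripper_width: 0.0858
```

>>> apply_moves(
  commands=[
    [0, -0.3, 0, 0, 0, 0],
    [0, -0.8, 0, 0, 0, 0],
    [0, -1, 0, 0, 0, 0],
    [0, -1, 0, 0, 0, 0],
    [0, -1, 0, 0, 0, 0],
    [0, -0.5, 0, 0, 0, 0],
    [0, 0, 0, 0, 0, 0],
  ],
)

```text
t: 14.5
eef_pos: [0.47, 0.2856, 0.1925]
ee_rot: [-1.573, -0.001, 1.689]
contact_force: [-0.7, 0.6, 0.3]
gripper_width: 0.0855
```

```bash
python3 go.py 0.5461 -0.2790 0.19 100
python3 - <<'E'
from h import *
im,d,K,M=cam("top"); P=cloud(d,K,M)
for lo,hi,x,y,r in((.08,.11,.4666,.2856,.09),(.08,.1,.546,-.278,.06)):
    m=(P[...,2]>lo)&(P[...,2]<hi)&(np.hypot(P[...,0]-x,P[...,1]-y)<r)
    c,w,a=cv2.minAreaRect(P[m][:,:2].astype(np.float32)); print(np.round(c,4),np.round(w,4),a,np.median(P[m][:,2]))
E
```

```text
t 14.5 pos [0.47   0.2856 0.1925] F [-0.7  0.6  0.3] w 0.0855
shift/0.03 (final axes) [-18.97   0.08   0.77] (now axes) [-18.99   0.06  -0.3 ] turn/90 [ 0.0012 -0.036   0.0007]
[0.4625 0.2853] [0.0375 0.025 ] 7.602783679962158 0.09602845221168455
[ 0.5458 -0.2786] [0.05   0.0266] 8.66833782196045 0.09157520855558499
```

The old pack is standing in the tray (top z 0.096). Now over to the charged pack.

>>> apply_moves(
  commands=[
    [-0.5, 0, 0, 0, -0.034, 0],
    [-1, 0, 0.04, 0, 0, 0],
    [-1, 0, 0.04, 0, 0, 0],
    [-1, 0, 0.04, 0, 0, 0],
    [-1, 0, 0.04, 0, 0, 0],
    [-1, 0, 0.04, 0, 0, 0],
    [-1, 0, 0.04, 0, 0, 0],
    [-1, 0, 0.04, 0, 0, 0],
    [-1, 0, 0.04, 0, 0, 0],
    [-1, 0, 0.04, 0, 0, 0],
    [-1, 0, 0.04, 0, 0, 0],
    [-1, 0, 0.04, 0, 0, 0],
    [-1, 0, 0.04, 0, 0, 0],
    [-1, 0, 0.04, 0, 0, 0],
    [-1, 0, 0.04, 0, 0, 0],
    [-1, 0, 0.04, 0, 0, 0],
    [-1, 0, 0.04, 0, 0, 0],
    [-0.7, 0, 0, 0, 0, 0],
    [-0.3, 0, 0, 0, 0, 0],
    [0, 0, 0, 0, 0, 0],
  ],
)

```text
t: 16.55
eef_pos: [0.5297, -0.2548, 0.1648]
ee_rot: [-1.533, -0.011, 1.75]
contact_force: [1.0, 0.3, -0.2]
gripper_width: 0.0853
```

```bash
python3 go.py 0.5461 -0.2790 0.15 99.5
```

```text
t 16.55 pos [ 0.5297 -0.2548  0.1648] F [ 1.   0.3 -0.2] w 0.0853
shift/0.03 (final axes) [-0.89  0.49 -0.4 ] (now axes) [-0.9   0.47 -0.41] turn/90 [-0.0238  0.0086  0.0068]
```

>>> apply_moves(
  commands=[
    [-0.5, 0, -0.2, -0.024, 0.008, 0.007],
    [-0.35, 0, -0.2, 0, 0, 0],
    [0, 0, 0, 0, 0, 0],
  ],
)

```text
t: 16.85
eef_pos: [0.5462, -0.2738, 0.1629]
ee_rot: [-1.569, -0.004, 1.741]
contact_force: [0.1, -0.9, -0.0]
gripper_width: 0.0851
```

```bash
python3 wr.py .08 .1 .546 -.279 .05 w5; python3 go.py 0.5461 -0.2790 0.042 99.5
```

```text
px [311. 241.] 3063 c [ 0.5456 -0.2806] wh [0.0505 0.0244] a 9.8 z 0.092
t 16.9 pos [ 0.5458 -0.273   0.1629] F [ 0.1  0.6 -0.9] w 0.0852
shift/0.03 (final axes) [-0.2   4.03  0.02] (now axes) [-0.22  4.03  0.02] turn/90 [-0.0012  0.0034  0.0028]
```

>>> apply_moves(
  commands=[
    [-0.22, 0, 0.02, 0, 0.002, 0.002],
    [0, 0.5, 0, 0, 0, 0],
    [0, 0.8, 0, 0, 0, 0],
    [0, 0.9, 0, 0, 0, 0],
    [0, 0.7, 0, 0, 0, 0],
    [0, 0.4, 0, 0, 0, 0],
    [0, 0.1, 0, 0, 0, 0],
    [0, 0, 0, 0, 0, 0],
  ],
)

```text
t: 17.7
eef_pos: [0.5485, -0.2754, 0.0597]
ee_rot: [-1.57, -0.001, 1.746]
contact_force: [0.4, -1.0, 0.6]
gripper_width: 0.0854
```

```bash
python3 go.py 0.5459 -0.2795 0.042 99.7
```

```text
t 17.7 pos [ 0.5485 -0.2754  0.0597] F [ 0.4 -1.   0.6] w 0.0854
shift/0.03 (final axes) [-0.12  0.59  0.11] (now axes) [-0.12  0.59  0.11] turn/90 [-0.0005  0.0039  0.0006]
```

>>> apply_moves(
  commands=[
    [-0.13, 0.3, 0.1, 0, 0.004, 0],
    [0, 0.2, 0, 0, 0, 0],
    [0, 0.05, 0, 0, 0, 0],
    [0, 0, 0, 0, 0, 0],
  ],
)

```text
t: 18.1
eef_pos: [0.5475, -0.2811, 0.0444]
ee_rot: [-1.573, 0.002, 1.739]
contact_force: [-0.1, 0.2, -0.2]
gripper_width: 0.0852
```

```bash
python3 go.py 0.5459 -0.2795 0.042 99.7
```

```text
t 18.1 pos [ 0.5475 -0.2811  0.0444] F [-0.1  0.2 -0.2] w 0.0852
shift/0.03 (final axes) [0.06 0.08 0.04] (now axes) [0.06 0.08 0.04] turn/90 [ 0.0015 -0.0008 -0.0011]
```

>>> apply_moves(
  commands=[
    [0.04, 0.07, 0.05, 0.001, 0, 0],
    [0, 0, 0, 0, 0, 0],
  ],
)

```text
t: 18.3
eef_pos: [0.5459, -0.2803, 0.0426]
ee_rot: [-1.572, 0.002, 1.739]
contact_force: [0.3, 0.2, 0.2]
gripper_width: 0.0854
```

>>> apply_moves(
  commands=[
    [0, 0, 0, 0, 0, 0],
    [0, 0, 0, 0, 0, 0],
    [0, 0, 0, 0, 0, 0],
    [0, 0, 0, 0, 0, 0],
    [0, 0, 0, 0, 0, 0],
    [0, 0, 0, 0, 0, 0],
    [0, 0, 0, 0, 0, 0],
  ],
  claw=0,
  newtons=40,
)

```text
t: 19.0
eef_pos: [0.5464, -0.2803, 0.0433]
ee_rot: [-1.573, 0.003, 1.739]
contact_force: [0.3, 0.4, 0.9]
gripper_width: 0.0233
```

>>> apply_moves(
  commands=[
    [0, -0.3, 0, 0, 0, 0],
    [0, -0.6, 0, 0, 0, 0],
    [0, -0.9, 0, 0, 0, 0],
    [0, -1, 0, 0, 0, 0],
    [0, -0.9, 0, 0, 0, 0],
    [0, -0.6, 0, 0, 0, 0],
    [0, -0.3, 0, 0, 0, 0],
    [0, 0, 0, 0, 0, 0],
    [0, 0, 0, 0, 0, 0],
  ],
)

```text
t: 19.9
eef_pos: [0.5436, -0.2787, 0.1871]
ee_rot: [-1.568, -0.001, 1.74]
contact_force: [-0.7, 0.6, -2.0]
gripper_width: 0.0234
```

```bash
python3 go.py 0.5806 0.0608 0.19 95.3
```

```text
t 19.9 pos [ 0.5436 -0.2787  0.1871] F [-0.7  0.6 -2. ] w 0.0234
shift/0.03 (final axes) [11.15 -0.1  -2.27] (now axes) [10.95 -0.09 -3.12] turn/90 [-0.0016  0.0485  0.0005]
```

>>> apply_moves(
  commands=[
    [0.4, 0, -0.08, 0, 0.024, 0],
    [0.8, 0, -0.2, 0, 0.024, 0],
    [1, 0, -0.2, 0, 0, 0],
    [1, 0, -0.2, 0, 0, 0],
    [1, 0, -0.2, 0, 0, 0],
    [1, 0, -0.2, 0, 0, 0],
    [1, 0, -0.2, 0, 0, 0],
    [1, 0, -0.2, 0, 0, 0],
    [1, 0, -0.2, 0, 0, 0],
    [0.9, 0, -0.2, 0, 0, 0],
    [0.7, 0, -0.15, 0, 0, 0],
    [0.5, 0, -0.1, 0, 0, 0],
    [0.3, 0, 0, 0, 0, 0],
    [0, 0, 0, 0, 0, 0],
    [0, 0, 0, 0, 0, 0],
  ],
)

```text
t: 21.4
eef_pos: [0.5679, 0.0539, 0.1676]
ee_rot: [-1.536, -0.006, 1.656]
contact_force: [0.3, -0.8, -1.7]
gripper_width: 0.0235
```

```bash
python3 go.py 0.5806 0.0608 0.175 95.2
```

```text
t 21.4 pos [0.5679 0.0539 0.1676] F [ 0.3 -0.8 -1.7] w 0.0235
shift/0.03 (final axes) [ 0.19 -0.25 -0.44] (now axes) [ 0.19 -0.26 -0.43] turn/90 [-0.022  -0.0032  0.0036]
```

>>> apply_moves(
  commands=[
    [0.19, 0, -0.42, -0.022, -0.003, 0.003],
    [0, 0, 0, 0, 0, 0],
    [0, 0, 0, 0, 0, 0],
  ],
)

```text
t: 21.7
eef_pos: [0.5796, 0.0558, 0.1668]
ee_rot: [-1.57, 0.002, 1.656]
contact_force: [0.9, 0.2, -1.9]
gripper_width: 0.0237
```

```bash
python3 go.py 0.5806 0.0608 0.165 95.2
python3 - <<'E'
from h import *
# mouth and pack as the wrist camera and top camera see them
s=ctrl.state(); im,d,K,M=cam("wrist"); save("pics/w6.png",im)
P=cloud(d,K,M)
np.savez("w6.npz",P=P,im=im)
E
```

```text
t 21.7 pos [0.5796 0.0558 0.1668] F [ 0.9  0.2 -1.9] w 0.0237
shift/0.03 (final axes) [ 0.16  0.06 -0.05] (now axes) [ 0.16  0.06 -0.05] turn/90 [-0.0008 -0.0037 -0.0011]
```

View pics/w6.png

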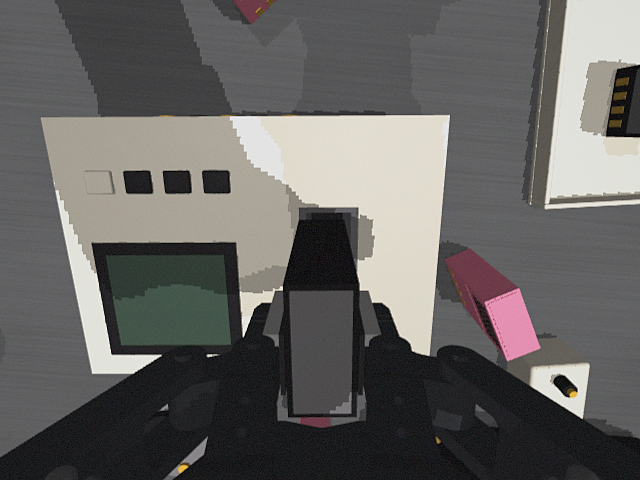

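The pack is in the grip over the bay; the mouth's near edge spans u 300–357 at v≈208. The old pack stands in the tray at right. I'll measure the mouth and pack offset exactly.

Run:
```python
from h import *
z=np.load("w6.npz");P=z["P"];im=z["im"].astype(int);s=ctrl.state()
g=im.sum(2)
for v in (212,216,220,226,234):
    print(v,[(u,int(g[v,u])) for u in range(292,366,3)])
Rm=R.from_euler('xyz',s["ee_rot"]);Q=Rm.inv().apply((P-s["eef_pos"]).reshape(-1,3)).reshape(P.shape)
# pack near face & top in tool coordinates
v,u=np.mgrid[:480,:640]
top=(v>290)&(v<420)&(u>280)&(u<362)&(np.abs(P[...,2]-.2157)<.003)
q=Q[top]; c,w,a=cv2.minAreaRect(q[:,[0,2]].astype(np.float32)); print("pack top in tool xz",np.round(c,4),np.round(w,4),round(a,2),np.median(P[top][:,2]))
b=(v>225)&(v<285)&(u>285)&(u<358)&(P[...,2]>.128)&(P[...,2]<.2)
q=Q[b]; A=np.c_[q[:,0],q[:,1],np.ones(len(q))]; print("near face z=ax+by+c",np.linalg.lstsq(A,q[:,2],rcond=None)[0].round(4),"x range by height")
for lo,hi in((.130,.14),(.15,.16),(.18,.19),(.2,.21)):
    k=b&(P[...,2]>lo)&(P[...,2]<hi); print(lo,np.percentile(Q[k][:,0],[1,99]).round(4))
# mouth rim: logger-top white points around mouth
for vv in (212,218): 
    r=[uu for uu in range(280,380) if abs(P[vv,uu,2]-.11)<.002 and g[vv,uu]>300]; r=np.array(r); l=r[r<325].max(); h=r[r>325].min(); print(vv,l,h,Q[vv,l].round(4),Q[vv,h].round(4))
c_=[P[vv,325,2] for vv in range(196,224,2)]; print(np.round(c_,4)); 
for vv in range(200,214): print(vv,g[vv,325],Q[vv,325].round(4))
```

```text
212 [(292, 397), (295, 397), (298, 397), (301, 204), (304, 198), (307, 183), (310, 193), (313, 158), (316, 176), (319, 165), (322, 156), (325, 171), (328, 179), (331, 164), (334, 176), (337, 238), (340, 226), (343, 249), (346, 238), (349, 237), (352, 289), (355, 295), (358, 453), (361, 653), (364, 652)]
216 [(292, 398), (295, 399), (298, 390), (301, 203), (304, 210), (307, 144), (310, 137), (313, 97), (316, 86), (319, 71), (322, 65), (325, 72), (328, 91), (331, 80), (334, 69), (337, 104), (340, 70), (343, 159), (346, 144), (349, 164), (352, 261), (355, 301), (358, 503), (361, 376), (364, 362)]
220 [(292, 400), (295, 412), (298, 359), (301, 65), (304, 75), (307, 71), (310, 85), (313, 45), (316, 36), (319, 66), (322, 56), (325, 16), (328, 30), (331, 40), (334, 42), (337, 30), (340, 56), (343, 75), (346, 166), (349, 151), (352, 214), (355, 215), (358, 332), (361, 403), (364, 399)]
226 [(292, 393), (295, 421), (298, 2), (301, 30), (304, 19), (307, 52), (310, 44), (313, 49), (316, 24), (319, 66), (322, 46), (325, 37), (328, 60), (331, 41), (334, 65), (337, 62), (340, 84), (343, 25), (346,
[... 494 characters left out ...]
ge by heightTraceback (most recent call last):
  File "<stdin>", line 14, in <module>
    return _quantile_unchecked(
        a, q, axis, out, overwrite_input, method, keepdims, weights)
    return _ureduce(a,
                    func=_quantile_ureduce_func,
    ...<5 lines>...
                    overwrite_input=overwrite_input,
                    method=method)
    r = func(a, **kwargs)
    result = _quantile(arr,
                       quantiles=q,
    ...<2 lines>...
                       out=out,
                       weights=wgt)
    slices_having_nans = np.isnan(arr[-1, ...])
                                  ~~~^^^^^^^^^
IndexError: index -1 is out of bounds for axis 0 with size 0
```

Run:
```python
from h import *
z=np.load("w6.npz");im=z["im"].astype(int);P=z["P"];s=ctrl.state();g=im.sum(2)
c=ctrl.get_calibration("wrist");K=c["K"];T=np.eye(4);Rm=R.from_euler('xyz',s["ee_rot"]);T[:3,:3]=Rm.as_matrix();T[:3,3]=s["eef_pos"];M=T@c["tool_from_camera"]
f=lambda uv:Rm.inv().apply(onplane(uv,K,M,.11)-s["eef_pos"])
print("left",f([[299.5,214],[297.5,222]]).round(4),"right",f([[357.5,214],[357.8,222],[358,226]]).round(4))
print("col near edge",[(v,int(g[v,310:345].mean())) for v in range(200,216)])
print(f([[320,207.5]]).round(4))
```

```text
left [[-0.0129  0.0569  0.0244]
 [-0.0141  0.0569  0.0196]] right [[0.0205 0.0569 0.0244]
 [0.0208 0.0569 0.0196]
 [0.021  0.0568 0.0172]]
col near edge [(200, 648), (201, 648), (202, 652), (203, 633), (204, 594), (205, 595), (206, 579), (207, 406), (208, 211), (209, 216), (210, 228), (211, 241), (212, 184), (213, 87), (214, 81), (215, 88)]
[[-0.0011  0.0569  0.0282]]
```

>>> apply_moves(
  commands=[
    [0.14, 0, -0.06, -0.001, -0.004, -0.001],
    [0, 0, 0, 0, 0, 0],
    [0, 0, 0, 0, 0, 0],
  ],
)

```text
t: 22.05
eef_pos: [0.5809, 0.0588, 0.167]
ee_rot: [-1.57, 0.0, 1.66]
contact_force: [-0.9, -0.3, -1.7]
gripper_width: 0.0234
```

```bash
python3 go.py 0.5813 0.0602 0.1533 95.3
```

```text
t 22.05 pos [0.5809 0.0588 0.167 ] F [-0.9 -0.3 -1.7] w 0.0234
shift/0.03 (final axes) [ 0.05  0.46 -0.02] (now axes) [ 0.05  0.46 -0.02] turn/90 [-0.0003 -0.002  -0.0003]
```

>>> apply_moves(
  commands=[
    [0.05, 0.15, -0.02, 0, -0.002, 0],
    [0, 0.15, 0, 0, 0, 0],
    [0, 0.15, 0, 0, 0, 0],
    [0, 0.1, 0, 0, 0, 0],
  ],
)

```text
t: 22.45
eef_pos: [0.5814, 0.0604, 0.1493]
ee_rot: [-1.57, 0.0, 1.664]
contact_force: [-0.8, -0.5, -1.6]
gripper_width: 0.0237
```

>>> apply_moves(
  commands=[
    [0, 0.1, 0, 0, 0, 0],
    [0, 0.1, 0, 0, 0, 0],
  ],
)

```text
t: 22.65
eef_pos: [0.5812, 0.0604, 0.1424]
ee_rot: [-1.57, 0.001, 1.664]
contact_force: [-0.2, 0.2, -2.2]
gripper_width: 0.0238
```

>>> apply_moves(
  commands=[
    [0, 0.1, 0, 0, 0, 0],
    [0, 0.1, 0, 0, 0, 0],
  ],
)

```text
t: 22.85
eef_pos: [0.5812, 0.0604, 0.1358]
ee_rot: [-1.57, 0.001, 1.664]
contact_force: [-0.1, 0.0, -1.4]
gripper_width: 0.0237
```

Entering the bay cleanly, with the foot 17 mm in and no side force.

>>> apply_moves(
  commands=[
    [0, 0.15, 0, 0, 0, 0],
    [0, 0.2, 0, 0, 0, 0],
    [0, 0.2, 0, 0, 0, 0],
    [0, 0.15, 0, 0, 0, 0],
    [0, 0.1, 0, 0, 0, 0],
    [0, 0, 0, 0, 0, 0],
  ],
)

```text
t: 23.45
eef_pos: [0.5808, 0.0603, 0.1089]
ee_rot: [-1.569, 0.001, 1.664]
contact_force: [0.6, 0.7, -1.9]
gripper_width: 0.0229
```

>>> apply_moves(
  commands=[
    [0, 0.08, 0, 0, 0, 0],
    [0, 0.08, 0, 0, 0, 0],
  ],
)

```text
t: 23.65
eef_pos: [0.5812, 0.0604, 0.1042]
ee_rot: [-1.569, 0.0, 1.664]
contact_force: [-0.1, -0.1, -1.9]
gripper_width: 0.0233
```

>>> apply_moves(
  commands=[
    [0, 0.06, 0, 0, 0, 0],
    [0, 0.06, 0, 0, 0, 0],
  ],
)

```text
t: 23.85
eef_pos: [0.5813, 0.0604, 0.1004]
ee_rot: [-1.57, 0.0, 1.664]
contact_force: [0.5, -0.6, -1.8]
gripper_width: 0.0237
```

>>> apply_moves(
  commands=[
    [0, 0.04, 0, 0, 0, 0],
    [0, 0, 0, 0, 0, 0],
  ],
)

```text
t: 24.05
eef_pos: [0.5813, 0.0604, 0.0995]
ee_rot: [-1.57, 0.001, 1.664]
contact_force: [-1.3, -0.2, 1.9]
gripper_width: 0.0233
```

On the carriage (force changed from −1.8 to +1.9 N). Release, rise, shut fingers.

>>> apply_moves(
  commands=[
    [0, 0, 0, 0, 0, 0],
    [0, 0, 0, 0, 0, 0],
    [0, 0, 0, 0, 0, 0],
    [0, 0, 0, 0, 0, 0],
    [0, 0, 0, 0, 0, 0],
    [0, 0, 0, 0, 0, 0],
  ],
  claw=1,
)

```text
t: 24.65
eef_pos: [0.5822, 0.0606, 0.1002]
ee_rot: [-1.572, 0.0, 1.664]
contact_force: [-0.3, -0.6, 0.5]
gripper_width: 0.0853
```

>>> apply_moves(
  commands=[
    [0, -0.3, 0, 0, 0, 0],
    [0, -0.6, 0, 0, 0, 0],
    [0, -0.8, 0, 0, 0, 0],
    [0, -0.6, 0, 0, 0, 0],
    [0, -0.2, 0, 0, 0, 0],
    [0, 0, 0, 0, 0, 0],
  ],
)

```text
t: 25.25
eef_pos: [0.5819, 0.0607, 0.1799]
ee_rot: [-1.572, 0.0, 1.664]
contact_force: [1.1, 0.3, -0.8]
gripper_width: 0.0854
```

```bash
python3 wr.py .138 .156 .58 .061 .05 w7; python3 go.py 0.5806 0.0605 0.145 95.3
```

```text
px [321. 263.] 4258 c [0.5805 0.06  ] wh [0.0506 0.0249] a 5.9 z 0.149
t 25.3 pos [0.5817 0.0606 0.1794] F [-0.5  0.3 -0.2] w 0.0855
shift/0.03 (final axes) [-0.    1.15  0.04] (now axes) [-0.    1.15  0.04] turn/90 [ 0.0005  0.0003 -0.0002]
```

>>> apply_moves(
  commands=[
    [0, 0, 0, 0, 0, 0],
    [0, 0, 0, 0, 0, 0],
    [0, 0, 0, 0, 0, 0],
    [0, 0, 0, 0, 0, 0],
    [0, 0, 0, 0, 0, 0],
    [0, 0, 0, 0, 0, 0],
  ],
  claw=0,
)

```text
t: 25.9
eef_pos: [0.5798, 0.0603, 0.1758]
ee_rot: [-1.565, 0.0, 1.664]
contact_force: [-0.1, 0.1, 0.5]
gripper_width: 0.0001
```

New pack top at z 0.149, seated at the released height. Now press: contact expected at TCP ≈0.131, stop ≈0.1008 as before.

>>> apply_moves(
  commands=[
    [0, 0.4, -0.03, -0.003, 0, 0],
    [0, 0.4, 0, 0, 0, 0],
    [0, 0.2, 0, 0, 0, 0],
    [0, 0.1, 0, 0, 0, 0],
    [0, 0, 0, 0, 0, 0],
  ],
)

```text
t: 26.4
eef_pos: [0.5808, 0.0604, 0.141]
ee_rot: [-1.57, 0.0, 1.664]
contact_force: [-0.4, -0.3, 0.2]
gripper_width: -0.0
```

>>> apply_moves(
  commands=[
    [0, 0.1, 0, 0, 0, 0],
    [0, 0.1, 0, 0, 0, 0],
    [0, 0.1, 0, 0, 0, 0],
  ],
)

```text
t: 26.7
eef_pos: [0.5815, 0.0606, 0.1324]
ee_rot: [-1.572, 0.0, 1.664]
contact_force: [-0.4, -0.6, -0.2]
gripper_width: 0.0002
```

>>> apply_moves(
  commands=[
    [0, 0.1, 0, 0, 0, 0],
    [0, 0.1, 0, 0, 0, 0],
    [0, 0.1, 0, 0, 0, 0],
  ],
)

```text
t: 27.0
eef_pos: [0.5818, 0.0606, 0.1236]
ee_rot: [-1.573, 0.0, 1.664]
contact_force: [-0.9, -0.6, 4.7]
gripper_width: 0.0
```

>>> apply_moves(
  commands=[
    [0, 0.1, 0, 0.002, 0, 0],
    [0, 0.1, 0, 0, 0, 0],
    [0, 0.1, 0, 0, 0, 0],
    [0, 0.1, 0, 0, 0, 0],
  ],
)

```text
t: 27.4
eef_pos: [0.582, 0.0607, 0.1117]
ee_rot: [-1.571, 0.0, 1.664]
contact_force: [-1.4, 0.1, 6.8]
gripper_width: 0.0
```

>>> apply_moves(
  commands=[
    [0, 0.08, 0, 0, 0, 0],
    [0, 0.08, 0, 0, 0, 0],
    [0, 0.06, 0, 0.002, 0, 0],
  ],
)

```text
t: 27.7
eef_pos: [0.5821, 0.0607, 0.1052]
ee_rot: [-1.568, 0.0, 1.664]
contact_force: [-2.0, -0.6, 7.5]
gripper_width: -0.0001
```

>>> apply_moves(
  commands=[
    [0, 0.06, 0, 0, 0, 0],
    [0, 0.06, 0, 0, 0, 0],
  ],
)

```text
t: 27.9
eef_pos: [0.5825, 0.0609, 0.1024]
ee_rot: [-1.569, 0.0, 1.664]
contact_force: [-1.4, -0.3, 8.1]
gripper_width: -0.0001
```

>>> apply_moves(
  commands=[
    [0, 0.05, 0, 0, 0, 0],
    [0, 0.05, 0, 0, 0, 0],
  ],
)

```text
t: 28.1
eef_pos: [0.5828, 0.061, 0.1006]
ee_rot: [-1.57, 0.001, 1.664]
contact_force: [-4.4, -0.8, 17.5]
gripper_width: 0.0003
```

>>> apply_moves(
  commands=[
    [0, 0.04, 0, 0, 0, 0],
  ],
)

```text
t: 28.2
eef_pos: [0.5828, 0.0611, 0.1005]
ee_rot: [-1.571, 0.001, 1.664]
contact_force: [-5.7, 0.1, 17.4]
gripper_width: 0.0003
```

Stop felt at the same depth (17 N). Backing off slowly, then clear.

>>> apply_moves(
  commands=[
    [0, -0.1, 0, 0, 0, 0],
    [0, -0.15, 0, 0, 0, 0],
    [0, -0.2, 0, 0, 0, 0],
    [0, -0.5, 0, 0, 0, 0],
    [0, -0.9, 0, 0, 0, 0],
    [0, -1, 0, 0, 0, 0],
    [0, -0.8, 0, 0, 0, 0],
    [0, -0.3, 0, 0, 0, 0],
    [0, 0, 0, 0, 0, 0],
    [0, 0, 0, 0, 0, 0],
  ],
)

```text
t: 29.2
eef_pos: [0.5818, 0.0608, 0.2197]
ee_rot: [-1.566, 0.001, 1.664]
contact_force: [-0.1, -0.3, -0.0]
gripper_width: -0.0002
```

```bash
python3 wr.py .118 .16 .58 .061 .045 w8
python3 - <<'E'
from h import *
s=ctrl.state(); print(s["t"],s["eef_pos"],s["contact_force"])
im,d,K,M=cam("top"); a=np.load("top1.npz"); P=cloud(d,K,M)
m=(P[...,2]>.08)&(P[...,2]<.11)&(np.hypot(P[...,0]-.4666,P[...,1]-.2856)<.06)
print("tray pack",P[m].mean(0).round(3),m.sum(),"spread z",np.percentile(P[m][:,2],[5,95]).round(3))
im,d,K,M=cam("side"); save("pics/s9.png",im)
E
```

```text
px [321. 234.] 2622 c [0.5802 0.0599] wh [0.0503 0.0246] a 4.7 z 0.1296
29.25 [0.58162965 0.06075482 0.21945016] [-0.39248091  0.27069613 -0.71375959]
tray pack [0.468 0.285 0.095] 278 spread z [0.087 0.099]
```

View pics/s9.png

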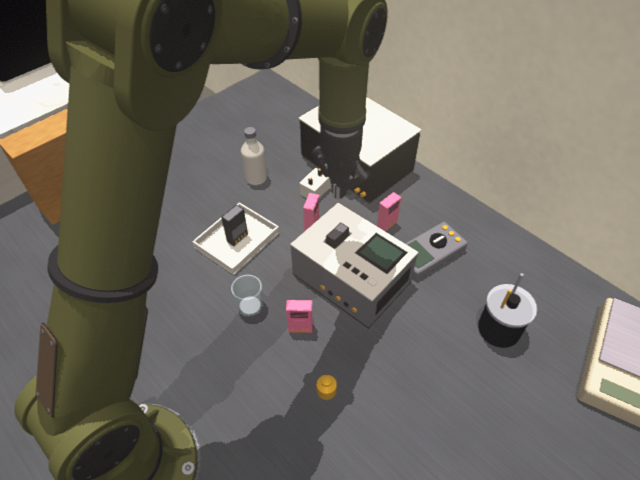

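The new pack is held in the bay at (337,233), with its top at z 0.1296 (held height 0.129). The old pack stands in the tray at (235,225), the bystanders haven't moved, and the gripper is clear. Handing in.

```bash
python3 -c "
from workcell import ctrl
print(ctrl.close_job())"
```

```text
the job is handed in; nothing more can be done
None
```

The battery change is done and handed in at about 29 s of the 72 s allowed.

- **Old pack:** I pressed it to the stop (about 17 N) and it sprang up to the released height. I lifted it out and stood it in the tray. The floor contact peaked at about 21 N, firmer than I wanted for a gentle set-down, before I eased off and opened the fingers.
- **New pack:** The dark one was seated in the bay with no side force, then pressed to the stop (about 17.5 N, under the 28 N limit).

**Last checks:**
- **In the bay:** the new pack's top is at z 0.1296 m with nothing touching it. The held height is 0.129 m, so the catch holds.
- **In the tray:** the old pack is upright near the centre, top at about 0.095 m.
- **Bystanders:** the beaker, weight, meter and other bystanders, and the pink look-alikes, look unmoved in the side view. I did not measure them again.

**Disagreement:** the shut fingertips proved to be about 19 mm behind the reported tool centre point, where the stated tip extent is 14 mm ahead of it. Two cameras (which put it at about 22 mm) and the first contact showed this, so I used the measured offset for all heights.

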